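# Show a loose ball to the inspection head

## Robot

A 6-joint arm with a two-finger parallel gripper is mounted at the origin on a cart in front of the work surface, level with it; the furniture and walls round the work are solid. World frame = base frame: x ahead of the robot, y to its left, z up, the work surface at z = 0. Lengths are in m, angles in degrees, forces in N, time in s.
With the tool pointing down it reaches from about 0.4 to 0.825 m from the base axis. Payload 7 kg.
Tool frame: the origin (TCP) lies midway between the tips of the shut fingers; the grasp point (between the pads) lies ctrl.tcp_to_grasp behind it (ctrl.tcp_to_grasp is the distance from the TCP to the grasp point, in m); y points along the fingers, z is the direction in which the jaws open and shut, and the axes are right-handed (so a half turn about y gives the same grasp; the last joint's range is limited). The gripper opens to 88 mm and grips with 3 to 60 N. Pads are 19 mm wide; open, the fingers measure 130 mm over their backs; the gripper's body (78 mm by 193 mm) begins 47 mm behind the grasp point.
Start: joints at [-47.779, 20.546, 0.682, 0, -70.136, -16.507], TCP at [0.293, -0.608, 0.227] pointing down, gripper open.
Joint ranges: [-176.03, 176.03], [-82.01, 121.73], [-58.28, 71.71], [-173.87, 95.51], [-174.79, -0.11], [-173.66, 173.66]. Speed limits (degrees/s): [136.94, 136.94, 172.46, 180, 180, 180].

## Interface

Orientations are given as [roll, pitch, yaw] about the fixed x, y, z axes, in that order (R = Rz(yaw) Ry(pitch) Rx(roll)).
In Python, from plant import ctrl, snapshot, silhouettes gives the robot as it stands.
- The arm moves only by the shell command python3 -m pendant 'ROWS'. ROWS is JSON, a list that holds one entry, the list of rows, each a list of 7 numbers: the shift along the tool's x, y, z in cm, then the turn, a rotation vector about the tool's x, y, z in degrees, then the opening, from 0 (shut) to 1 (fully open). In form: [[[x, y, z, rx, ry, rz, hand], ...]]. A call has 1 to 12 rows; each row shifts and turns the commanded pose from where the row before left it, along the tool's axes as they then stand; what a row does not reach is not made up. A row lasts 1/12 s, in which the tool goes at most 41.7 mm and 7.16 degrees, less where a joint would pass 70% of its speed; a pose out of reach is approached as far as the arm can. A call with a gripper value outside its range is refused whole. The fingers move at their own pace and stop on an object; the grip force is fixed at half the most. Time passes only in rows, so rows that do not move let the fingers close. It gives the time, the measured TCP pose, the force and the opening at its end, in the units of the state.
- ctrl.get_obs(): the state, without advancing time (a new reading comes with each control period).
- snapshot(name): name is "scene" or "top"; returns a dict with "image" (400x640x3 uint8, red, green, blue), "camera_matrix" (3x3 intrinsics, pixels), "dist_coeffs" ([k1, k2, p1, p2, k3] as OpenCV has them; the pictures are not rectified), "eye" and "orientation" of the camera in the world. Camera axes: x right, y down, z forward; pixel columns grow to the right and rows downward; lengths in m; the calibration is good to about 2 mm. A picture is of the moment at which its call begins. There is no depth.
- ctrl.close_job(): hands the job in, once; it reports no verdict.
Trained networks look in a picture, given as the dict that the camera call returned (one of the last four; its "shot" number tells which), for a name from the list of things; names that differ only in an ending like _2 or _b are one class to them, and where a whole thing is asked for, a point or a joint stands for the part that bears it (a point fixed in the world has none). Each returns a list of dicts, best first, with "confidence" (0 to 1); they miss things now and then, are a little off and sometimes report something else, mostly with a low value. They report only what shows in the picture. A call takes as long as a camera call.
- silhouettes(picture, thing): "mask" (400x640 bool, what is visible of it) and "bbox" ([left, top, width, height] in pixels, round what is visible of it).
The state is a dict: "clock": time; "joint_pos": joint angles; "qvel": joint speeds; "tau": joint torques, N m; "tool_pos": TCP position; "orientation": TCP orientation; "force": force on the tool from outside, world axes, zero at the start; "moment": the same for the moment, N m; "opening": finger opening in m.
Only numpy, scipy, OpenCV 4.12 (cv2) and the standard library are available. Lean on these libraries where they do the work, as an engineer would, in place of code of your own. Each camera call takes 0.05 s, during which the arm holds its last target.

## Task

Pluck the red ball out of its seat in the ball rack without disturbing the steel and the black ball, set it loose into the round orange-rimmed pocket of the carrying tray while the tray stands on the table, and let go of it. Then take the tray by its blue upright fin, lift it and carry it level, so that the ball rolls about in the pocket but never escapes or falls on the table. Finish still holding the tray in the air, level, with its pocket centred above the upward-looking lens of the inspection head and the pocket floor about 60 mm above the lens; do not put it down or let go.

Things in the scene. Friction and masses are not known exactly. Their poses are not given: they have to be found in the camera images.
- ball_red_center (a point): centre of the polished red ball, 22 mm in diameter; it starts in one of the rack's three seats, its centre about 38 mm above the table and 8 mm above the seat's rim
- ball_steel_center (a point): centre of the polished steel ball, 22 mm in diameter; it starts in one of the rack's three seats, its centre about 38 mm above the table and 8 mm above the seat's rim; not to be disturbed
- ball_black_center (a point): centre of the polished black ball, 22 mm in diameter; it starts in one of the rack's three seats, its centre about 38 mm above the table and 8 mm above the seat's rim; not to be disturbed
- rack_mid (a point): fixed ball rack: grey bar 140 x 52 mm, 8 mm high, standing on the table, with three white posts of 18 mm diameter in a row, 48 mm apart, each ending in a shallow round seat that a ball rests in (a 3 mm high, 26 mm wide collar surrounds each post's foot). This point is the centre of the middle seat's rim, 30 mm above the table; the row runs along its x axis, so a ball is best gripped along the y axis
- tray_grip (a point): grip fin of the loose carrying tray: blue upright fin, 34 mm long along x, 12 mm thick along y, from 6 to 50 mm above the tray's underside; this point is its centre, 28 mm above the underside. The tray (about 0.18 kg, rests on the table) is an aluminium plate 50 mm wide (y) and 6 mm thick, from 70 mm behind the fin's centre to 39 mm ahead of it, with the round pocket at its +x end; z is up. It is close to balanced at the fin with the ball in the pocket
- tray_pocket (a point): centre of the floor of the tray's round pocket, 2.5 mm above the tray's underside, 58 mm from the fin's centre along the tray's x axis; same axes. The pocket has an orange rim and a clear floor, is 34 mm wide inside, 40 mm outside, its rim only 4 mm above its floor, so a ball lies loose in it, its centre 11 mm above the floor
- tray: the same carrying tray; its origin is on its underside, below the middle of the fin
- lens_top (a point): centre of the lens on top of the fixed inspection head: 80 x 80 mm grey foot with a round black column and a white collar of 56 mm diameter; this point is 65 mm above the table, the lens looks straight up. (Elsewhere: a fixed monitor stands edge-on behind the work; its near edge is about 0.60 m ahead of the base and 0.14 m to the left, from 0.34 m above the table upward, so keep the wrist and forearm clear of it)

How it is judged:
By the outcome, as a careful person would: the job done as asked, in the order asked, and still so for the second after the job is handed in, while the arm keeps its last pose, push and grip.
It also fails if it takes over 64 s, if anything falls off the work surface, if the arm or the gripper's body presses on something with over 40 N, if the wrist force passes 120 N, or if a joint passes its speed limit or range.

## Working session

There is one attempt and no reset: what is moved stays moved. The work goes in short steps, Python scripts to look and compute and a shell command to move; the robot and the scene stay as the last step left them, time stands still between calls to the robot, and variables do not carry over. Pictures are saved under pics/ and viewed, and the job is handed in when it is done.

```bash
ls; mkdir -p pics; python3 - <<'E'
from plant import ctrl, snapshot, silhouettes
import cv2, json
print(ctrl.get_obs(), ctrl.tcp_to_grasp)
for n in ("scene","top"):
    s=snapshot(n)
    cv2.imwrite(f"pics/{n}0.png",s["image"][:,:,::-1])
    print(n,{k:v for k,v in s.items() if k!="image"})
    for t in ["ball_red_center","ball_steel_center","ball_black_center","rack_mid","tray_grip","tray_pocket","tray","lens_top"]:
        try:
            r=silhouettes(s,t); print(t,[(x["confidence"],x["bbox"]) for x in r][:3])
        except Exception as e: print(t,e)
E
```

```text
pics
{'clock': 0.0, 'joint_pos': array([-4.77783988e+01,  2.05922369e+01,  6.33220454e-01, -1.93911621e-02,
       -7.01351468e+01, -1.65072906e+01]), 'qvel': array([-0.02364572,  0.04450154, -0.02044578, -0.05167303,  0.03102762,
        0.02160319]), 'tau': array([ 1.93058106e-03, -5.82721531e+01,  2.93064827e+01,  6.99710637e+00,
        7.12580950e-03, -1.54967652e-04]), 'tool_pos': array([ 0.29263569, -0.60772544,  0.22561172]), 'orientation': array([-8.99045380e+01,  9.28033308e-03,  2.57077142e+01]), 'force': array([ 0.26266856, -0.62139716, -0.23048225]), 'moment': array([ 0.0682188 , -0.04786037,  0.0852745 ]), 'opening': 0.08741904755695465} 0.0188
scene {'camera_matrix': array([[474.90118262,   0.        , 314.75729186],
       [  0.        , 474.90118262, 199.81329865],
       [  0.        ,   0.        ,   1.        ]]), 'dist_coeffs': array([0.0414659, 0.       , 0.       , 0.       , 0.       ]), 'eye': array([-0.02659507, -0.6204027 ,  0.60276566]), 'orientation': array([-122.44217475,   -1.00499485,  -37.83021541]), 'shot': 1}
ball_red_center [(0.63, [349.3, 266.3, 1
[... 378 characters left out ...]
.52544064],
       [  0.        , 384.2098507 , 196.8788167 ],
       [  0.        ,   0.        ,   1.        ]]), 'dist_coeffs': array([-0.02865194,  0.        ,  0.        ,  0.        ,  0.        ]), 'eye': array([0.39664245, 0.02614529, 1.06048551]), 'orientation': array([-1.76073330e+02, -1.43668139e-01, -9.11683493e+01]), 'shot': 2}
ball_red_center []
ball_steel_center [(0.45, [418.5, 198.0, 13.3, 6.8])]
ball_black_center [(0.46, [405.3, 198.9, 10.0, 11.6])]
rack_mid [(0.59, [382.0, 193.0, 49.5, 22.6])]
tray_grip [(0.68, [216.1, 188.1, 59.1, 30.1])]
tray_pocket [(0.94, [218.6, 182.7, 57.0, 34.8])]
tray [(0.68, [223.8, 186.8, 51.7, 34.0])]
lens_top [(0.86, [317.4, 189.0, 28.6, 28.4])]
```

```bash
python3 - <<'E'
import cv2
a=cv2.imread("pics/scene0.png")[150:340,200:430]
b=cv2.imread("pics/top0.png")[150:260,200:450]
cv2.imwrite("pics/sc.png",cv2.resize(a,None,fx=3.1,fy=3.1,interpolation=cv2.INTER_CUBIC))
cv2.imwrite("pics/tc.png",cv2.resize(b,None,fx=3.2,fy=3.2,interpolation=cv2.INTER_CUBIC))
E
```

```text
(no output)
```

View pics/scene0.png

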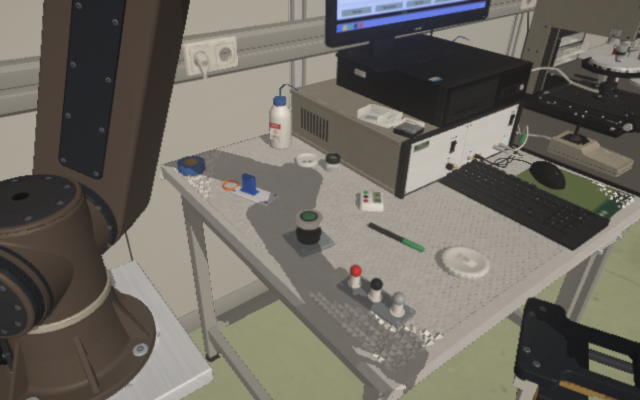

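View pics/top0.png

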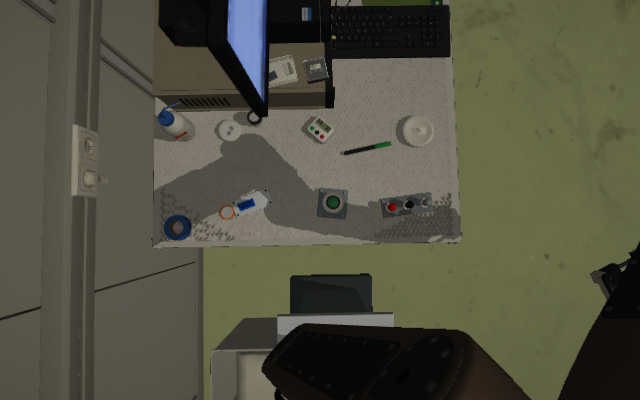

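View pics/sc.png

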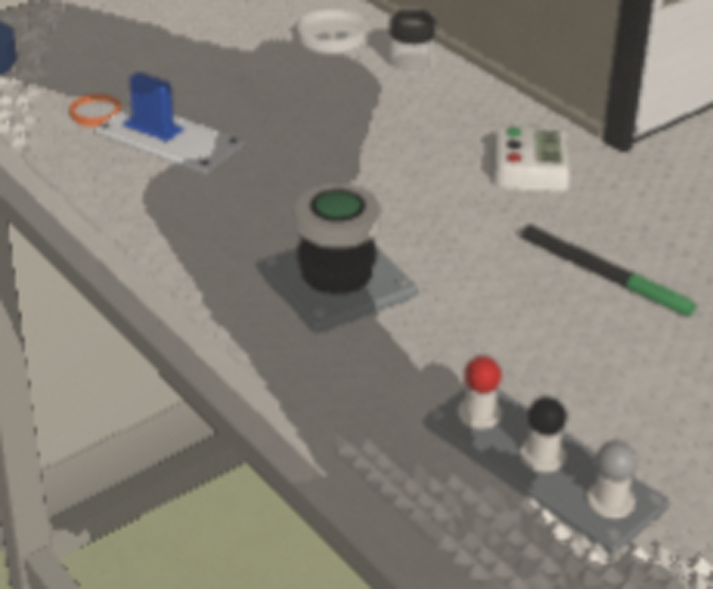

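View pics/tc.png

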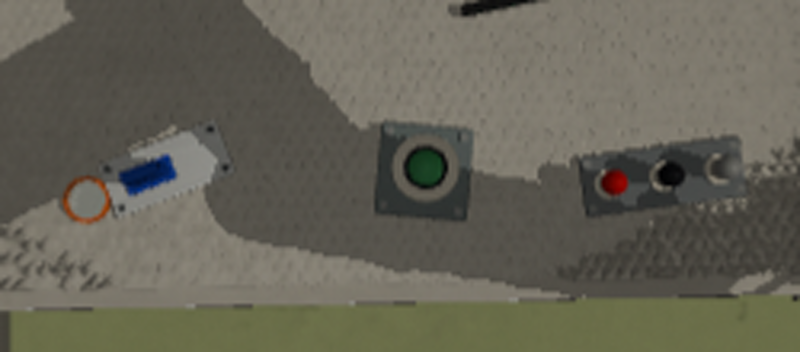

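The pictures agree. In the scene view, red is at about (355,271), black (376,285), steel (398,298), the lens (308,216), the fin (249,184) and the orange pocket (231,186). In the top view, red is at about (392,207), the lens (333,202), the fin (246,204) and the pocket (227,212). Next I triangulate with colour masks.

```bash
cat > h.py <<'E'
import numpy as np, cv2
from scipy.spatial.transform import Rotation as R
def ray(s,uv):
    p=cv2.undistortPoints(np.array([[uv]],float),s["camera_matrix"],s["dist_coeffs"])[0,0]
    d=R.from_euler('xyz',s["orientation"],degrees=True).as_matrix()@np.array([p[0],p[1],1.])
    return s["eye"],d/np.linalg.norm(d)
def atz(s,uv,z):
    e,d=ray(s,uv); return e+d*(z-e[2])/d[2]
def tri(s1,u1,s2,u2):
    e1,d1=ray(s1,u1);e2,d2=ray(s2,u2)
    t=np.linalg.lstsq(np.c_[d1,-d2],e2-e1,rcond=None)[0]
    a,b=e1+d1*t[0],e2+d2*t[1]; return (a+b)/2,np.linalg.norm(a-b)
def proj(s,P):
    Rm=R.from_euler('xyz',s["orientation"],degrees=True).as_matrix().T
    return cv2.projectPoints(np.atleast_2d(P).astype(float),cv2.Rodrigues(Rm)[0],-Rm@s["eye"],s["camera_matrix"],s["dist_coeffs"])[0][:,0]
def blob(s,box,f):
    x,y,w,h=box; im=s["image"][y:y+h,x:x+w].astype(int)
    m=f(im[...,0],im[...,1],im[...,2]); n,l,st,c=cv2.connectedComponentsWithStats(m.astype(np.uint8))
    if n<2: return None
    i=1+np.argmax(st[1:,4]); return c[i]+[x,y],st[i]+[x,y,0,0,0]
red=lambda r,g,b:(r>90)&(g<.45*r)&(b<.45*r)
orange=lambda r,g,b:(r>90)&(r>1.5*b)&(r>1.25*g)
blue=lambda r,g,b:(b>60)&(b>1.6*r)&(b>1.3*g)
green=lambda r,g,b:(g>1.25*r)&(g>1.1*b)&(g>30)
E
python3 - <<'E'
from h import *
from plant import ctrl, snapshot, silhouettes
np.set_printoptions(precision=4,suppress=True)
S=snapshot("scene");T=snapshot("top")
for n,f,bs,bt,z in [("red",red,(335,255,40,35),(375,190,35,35),.038),("orange",orange,(210,170,35,30),(205,195,35,35),.006),("blue",blue,(235,165,30,35),(233,190,30,28),None),("lens",green,(290,200,40,35),(318,185,32,34),.065)]:
    a=blob(S,bs,f);b=blob(T,bt,f)
    print(n,a,b); 
    if a and b:
        print("  tri",tri(S,a[0],T,b[0]))
        if z: print("  z",atz(S,a[0],z),atz(T,b[0],z))
E
```

```text
red (array([355.5301, 270.4458]), array([351, 266,  10,  10,  83])) (array([392.963 , 206.6296]), array([391, 204,   5,   7,  27]))
  tri (array([ 0.4367, -0.1588,  0.0424]), np.float64(0.00040212962680894886))
  z [ 0.4401 -0.1551  0.038 ] [ 0.437  -0.1598  0.038 ]
orange (array([229.4659, 184.7159]), array([222, 180,  17,  11,  88])) (array([226.726 , 212.7534]), array([219, 205,  16,  15,  73]))
  tri (array([0.4307, 0.2913, 0.0069]), np.float64(1.1524415498335397e-05))
  z [0.4314 0.2927 0.006 ] [0.4307 0.2915 0.006 ]
blue (array([248.618 , 184.4206]), array([241, 174,  17,  21, 233])) (array([246.0431, 204.2586]), array([237, 198,  18,  13, 116]))
  tri (array([0.4517, 0.2339, 0.0279]), np.float64(0.0003168266057229614))
lens (array([308.5474, 215.6105]), array([302, 212,  14,   8,  95])) (array([332.7653, 201.9694]), array([328, 197,  11,  11,  98]))
  tri (array([0.4515, 0.0009, 0.0668]), np.float64(0.0009031172796658981))
  z [0.4535 0.0028 0.065 ] [0.4512 0.0011 0.065 ]
```

```bash
cat > est.py <<'E'
from h import *
from scipy.optimize import least_squares
from plant import ctrl, snapshot, silhouettes
np.set_printoptions(precision=4,suppress=True)
S=snapshot("scene");T=snapshot("top")
us=np.array([[355.5,270.7],[376.4,284.3],[398.8,298.4]]); ut=np.array([[391.9,207.0],[409.3,204.6],[425.6,202.2]])
def pts(p):
    c=np.array([p[0],p[1],.038]); d=np.array([np.cos(p[2]),np.sin(p[2]),0])
    return np.array([c-.048*d,c,c+.048*d])
f=lambda p:np.r_[(proj(S,pts(p))-us).ravel(),(proj(T,pts(p))-ut).ravel()]
r=least_squares(f,[.44,-.2,-1.5]); print(pts(r.x),np.degrees(r.x[2]),f(r.x).reshape(-1,2))
# seats with per-ball tri
for a,b in zip(us,ut): print(tri(S,a,T,b))
# check draw
for s,n in((S,"s"),(T,"t")):
    im=cv2.resize(s["image"][:,:,::-1],None,fx=4,fy=4,interpolation=cv2.INTER_CUBIC)
    for P in pts(r.x):
        u=(proj(s,P)[0]+.5)*4
        cv2.circle(im,tuple(int(v) for v in u),2,(0,255,0),-1)
    x0,y0=(320,250) if n=="s" else (370,180)
    cv2.imwrite(f"pics/rk{n}.png",im[y0*4:y0*4+320,x0*4:x0*4+440])
E
python3 est.py; python3 -c "
import cv2,numpy as np
cv2.imwrite('pics/rk.png',np.vstack([cv2.imread('pics/rks.png'),cv2.imread('pics/rkt.png')])[:600])"
```

```text
[[ 0.438  -0.1559  0.038 ]
 [ 0.4438 -0.2035  0.038 ]
 [ 0.4496 -0.2512  0.038 ]] -83.07480805052029 [[-0.5637  0.4424]
 [-0.5655  0.1879]
 [-0.5191  0.4333]
 [-0.4037 -0.7168]
 [-0.0745 -0.8495]
 [ 1.3033 -0.9773]]
(array([ 0.4368, -0.1571,  0.0404]), np.float64(0.0019681815237020646))
(array([ 0.4425, -0.2042,  0.0395]), np.float64(0.0026605585777985967))
(array([ 0.449 , -0.2495,  0.0376]), np.float64(0.005131696833855788))
```

View pics/rk.png

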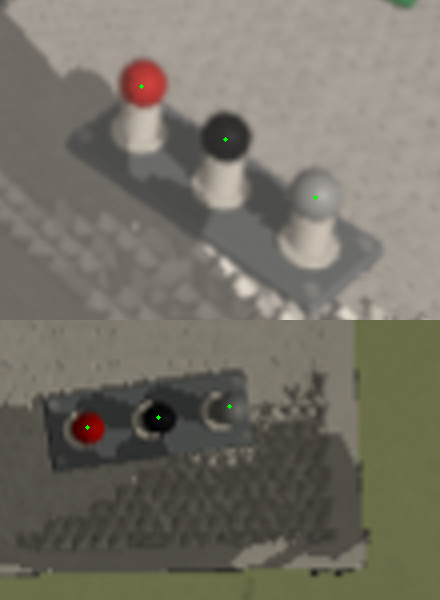

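```bash
cat > tray.py <<'E'
from h import *
from scipy.optimize import minimize
def box(p,z0=0):
    c,s=np.cos(p[2]),np.sin(p[2]); Rm=np.array([[c,-s,0],[s,c,0],[0,0,1]])
    B=np.array([[x,y,z] for x in(-.017,.017) for y in(-.006,.006) for z in(.006,.05)])
    a=np.linspace(0,2*np.pi,40,endpoint=False)
    ring=lambda r,z:np.c_[.058+r*np.cos(a),r*np.sin(a),0*a+z]
    f=lambda X:X@Rm.T+[p[0],p[1],z0]
    return f(B),f(ring(.020,.0065)),f(ring(.017,.0065)),f(ring(.020,.0))
K=8
def render(s,p,z0,b):
    x,y,w,h=b; B,o,i,ob=box(p,z0)
    t=lambda P:np.round((proj(s,P)+.5-[x,y])*K).astype(np.int32)
    m=np.zeros((h*K,w*K),np.uint8); n=m.copy()
    cv2.fillConvexPoly(m,cv2.convexHull(t(B)),255)
    cv2.fillConvexPoly(n,cv2.convexHull(np.vstack([t(o),t(ob)])),255); cv2.fillConvexPoly(n,t(i),0)
    n[m>0]=0
    d=lambda q:cv2.resize(q,(w,h),interpolation=cv2.INTER_AREA)/255.
    return d(m),d(n)
def fit(S,T,bs,bt,p0,z0=0.):
    obs=[]
    for s,b in((S,bs),(T,bt)):
        x,y,w,h=b; im=s["image"][y:y+h,x:x+w].astype(int); q=(im[...,0],im[...,1],im[...,2])
        obs.append((blue(*q),orange(*q)))
    def cost(p,full=False):
        c=[]
        for s,b,o in((S,bs,obs[0]),(T,bt,obs[1])):
            m,n=render(s,p,z0,b); c+=[((m-o[0])**2).sum(),((n-o[1])**2).sum()]
        return c if full else sum(c)
    r=minimize(cost,p0,method="Nelder-Mead",options=dict(initial_simplex=np.array(p0)+np.array([[0,0,0],[.004,0,0],[0,.004,0],[0,0,.06]])))
    return r.x,cost(r.x,True)
E
python3 - <<'E'
from tray import *
from plant import snapshot
S=snapshot("scene");T=snapshot("top")
for p0 in([.4515,.235,1.91],[.449,.237,1.85]):
    p,c=fit(S,T,(210,160,60,45),(205,185,55,40),p0)
    print(p,np.degrees(p[2]),c,"pocket",p[:2]+.058*np.array([np.cos(p[2]),np.sin(p[2])]))
E
```

```text
[0.45148055 0.23752434 1.89659762] 108.6670391713361 [np.float64(38.29011918492887), np.float64(50.13985390234525), np.float64(43.49736255286428), np.float64(18.387589388696654)] pocket [0.4329166  0.29247323]
[0.45115834 0.23687574 1.87763107] 107.58033599902376 [np.float64(36.69387158785083), np.float64(51.084844290657436), np.float64(41.51637062668205), np.float64(21.93271818531334)] pocket [0.43363986 0.29216682]
```

```bash
python3 -m pendant '[[[0,0,0,0,-3,0,1],[0,0,0,0,-6,0,1],[0,0,0,0,-7,0,1],[0,0,0,0,-7,0,1],[0,0,0,0,-7,0,1],[0,0,0,0,-7,0,1],[0,0,0,0,-7,0,1],[0,0,0,0,-7,0,1],[0,0,0,0,-7,0,1],[0,0,0,0,-6.3,0,1],[0,0,0,0,-5,0,1],[0,0,0,0,-2,0,1]]]'
cat > go.py <<'E'
import sys
from h import *
from plant import ctrl
np.set_printoptions(precision=2,suppress=True)
o=ctrl.get_obs(); Rm=R.from_euler('xyz',o["orientation"],degrees=True)
x,y,z,yaw=map(float,sys.argv[1:5])
d=Rm.inv().apply(np.array([x,y,z])-o["tool_pos"])*100
rv=(Rm.inv()*R.from_euler('xyz',[-90,0,yaw],degrees=True)).as_rotvec(degrees=True)
print("t",round(o["clock"],2),"d cm",d,"rot",rv,"pos",o["tool_pos"]*1000,"rpy",o["orientation"],"F",o["force"],"open",round(o["opening"]*1000,1),"j",o["joint_pos"])
E
python3 go.py .438 -.156 .1 97
```

```text
clock: 2.2
tool_pos: [0.2929, -0.6081, 0.2266]
orientation: [-90.0, 0.0, 97.3]
force: [0.6, 0.2, 0.9]
opening: 0.0881
t 2.2 d cm [ 43.    12.66 -20.15] rot [-0.    0.31 -0.  ] pos [ 292.87 -608.13  226.58] rpy [-90.     0.    97.31] F [0.58 0.21 0.95] open 88.1 j [-47.78  20.55   0.68   0.   -70.14  55.09]
```

```bash
python3 -m pendant '[[[1,0,-0.45,0,0.3,0,1],[2.5,0,-1.2,0,0,0,1],[3.5,0,-1.65,0,0,0,1],[3.6,0.5,-1.7,0,0,0,1],[3.6,0.7,-1.7,0,0,0,1],[3.6,0.8,-1.7,0,0,0,1],[3.6,1,-1.7,0,0,0,1],[3.6,1,-1.7,0,0,0,1],[3.6,1,-1.7,0,0,0,1],[3.6,1,-1.7,0,0,0,1],[3.6,1,-1.7,0,0,0,1],[3,1,-1.2,0,0,0,1]]]'
python3 go.py .438 -.156 .1 97
```

```text
clock: 3.2
tool_pos: [0.4276, -0.1991, 0.1466]
orientation: [-90.1, 0.0, 96.7]
force: [0.7, 0.1, 0.3]
opening: 0.0877
t 3.2 d cm [ 4.16  4.66 -1.52] rot [ 0.08 -0.33 -0.01] pos [ 427.64 -199.06  146.58] rpy [-90.08   0.01  96.67] F [0.69 0.12 0.26] open 87.7 j [ -0.97   5.33 -30.78  -0.   -53.81   7.64]
```

```bash
python3 -m pendant '[[[1.5,1,-0.6,0,0,0,1],[1.4,1,-0.5,0,-0.3,0,1],[1,1,-0.3,0,0,0,1],[0.3,1,-0.1,0,0,0,1],[0,0.6,0,0,0,0,1],[0,0,0,0,0,0,1]]]'
python3 go.py .438 -.156 .031 97
python3 - <<'E'
from h import *
from plant import snapshot
s=snapshot("scene");t=snapshot("top")
a=s["image"][220:340,290:450,::-1];b=t["image"][150:270,340:500,::-1]
cv2.imwrite("pics/h1.png",cv2.resize(np.hstack([a,b]),None,fx=2.5,fy=2.5,interpolation=cv2.INTER_CUBIC))
E
```

```text
clock: 3.7
tool_pos: [0.4362, -0.1578, 0.0996]
orientation: [-89.9, -0.0, 97.0]
force: [-0.4, 0.3, -0.8]
opening: 0.0878
t 3.7 d cm [ 0.15  6.86 -0.22] rot [-0.1   0.    0.02] pos [ 436.16 -157.75   99.62] rpy [-89.9   -0.02  97.  ] F [-0.4   0.34 -0.77] open 87.8 j [  4.53   8.08 -35.02  -0.02 -47.01   2.48]
```

View pics/h1.png

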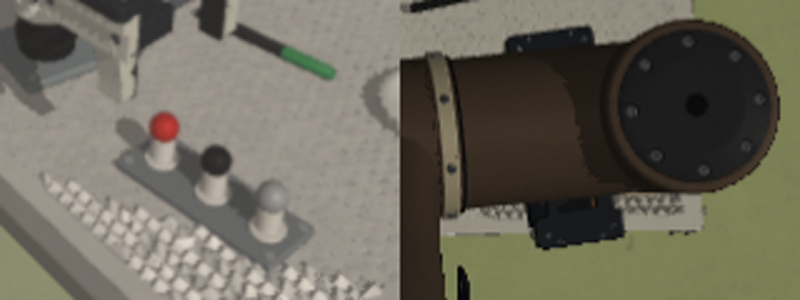

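```bash
python3 -m pendant '[[[0.1,0.5,-0.1,0,0,0,1],[0.05,1,-0.12,0,0,0,1],[0,1.2,0,0,0,0,1],[0,1.2,0,0,0,0,1],[0,1.2,0,0,0,0,1],[0,1,0,0,0,0,1],[0,0.5,0,0,0,0,1],[0,0.25,0,0,0,0,1],[0,0,0,0,0,0,1],[0,0,0,0,0,0,1]]]'
python3 go.py .438 -.156 .031 97
python3 - <<'E'
from h import *
from plant import snapshot
s=snapshot("scene")
a=s["image"][220:340,290:450,::-1]
cv2.imwrite("pics/h2.png",cv2.resize(a,None,fx=4,fy=4,interpolation=cv2.INTER_CUBIC))
print(blob(s,(335,255,40,35),red))
E
```

```text
clock: 4.63
tool_pos: [0.4395, -0.1565, 0.0325]
orientation: [-90.0, 0.0, 97.0]
force: [-1.0, -1.0, 0.5]
opening: 0.0878
t 4.63 d cm [0.07 0.15 0.14] rot [ 0.03  0.   -0.01] pos [ 439.45 -156.51   32.47] rpy [-90.03   0.01  97.  ] F [-0.97 -1.02  0.48] open 87.8 j [  4.68  14.21 -39.05   0.01 -36.71   2.32]
(array([355.56790123, 270.62962963]), array([351, 266,  10,  10,  81]))
```

View pics/h2.png

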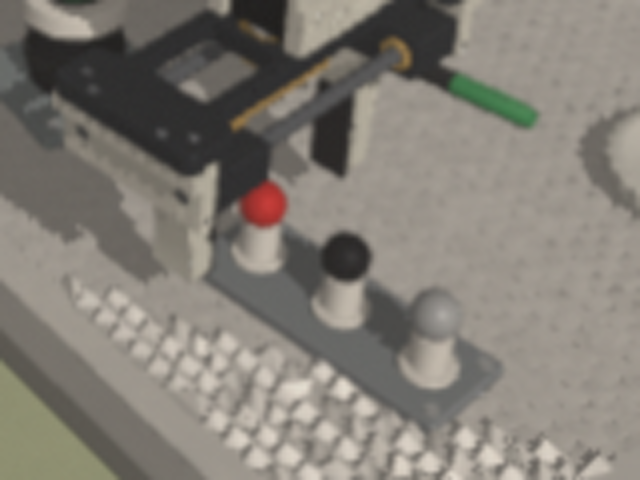

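```bash
python3 -m pendant '[[[0,0.1,0.1,0,0,0,0.7],[0,0,0,0,0,0,0.42],[0,0,0,0,0,0,0.36],[0,0,0,0,0,0,0.36],[0,0,0,0,0,0,0.36],[0,0,0,0,0,0,0.36],[0,0,0,0,0,0,0.36]]]'
python3 go.py .438 -.156 .031 97
python3 - <<'E'
from h import *
from plant import snapshot
s=snapshot("scene")
a=cv2.resize(s["image"][220:340,290:450,::-1],None,fx=4,fy=4,interpolation=cv2.INTER_CUBIC)
c,sn=np.cos(np.radians(97)),np.sin(np.radians(97)); X=np.array([c,sn,0]);Z=np.array([-sn,c,0]); P0=np.array([.4385,-.1565,.0315])
for z in(-.016,0,.016):
  for x in(-.0095,0,.0095):
    u=(proj(s,P0+X*x+Z*z)[0]+.5-[290,220])*4; cv2.circle(a,tuple(int(v) for v in u),2,(0,255,0),-1)
cv2.imwrite("pics/h3.png",a)
print(blob(s,(335,255,40,35),red))
E
```

```text
clock: 5.27
tool_pos: [0.4381, -0.1565, 0.0311]
orientation: [-90.0, -0.0, 97.0]
force: [-0.5, -0.3, -0.2]
opening: 0.0464
t 5.27 d cm [0.05 0.01 0.01] rot [0.   0.02 0.  ] pos [ 438.11 -156.5    31.08] rpy [-90.    -0.    97.02] F [-0.5  -0.27 -0.16] open 46.4 j [  4.69  14.26 -39.26  -0.   -36.48   2.33]
(array([356.02702703, 270.78378378]), array([352, 266,   9,  10,  74]))
```

View pics/h3.png

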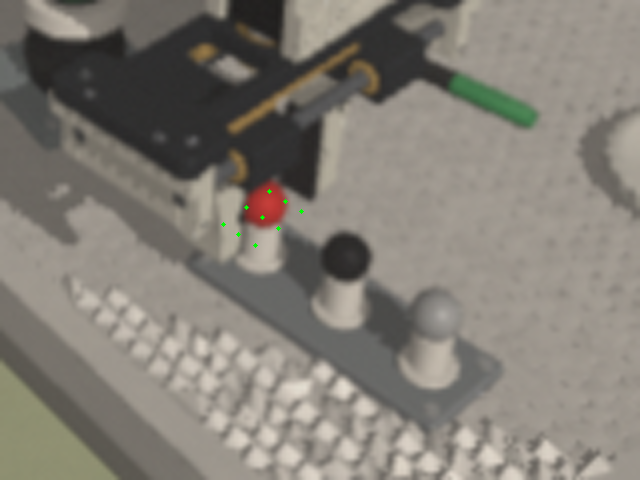

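```bash
python3 -m pendant '[[[0,0,0,0,0,0,0.3],[0,0,0,0,0,0,0.26],[0,0,0,0,0,0,0.2],[0,0,0,0,0,0,0.1],[0,0,0,0,0,0,0],[0,0,0,0,0,0,0],[0,0,0,0,0,0,0],[0,0,0,0,0,0,0],[0,0,0,0,0,0,0]]]'
python3 go.py .438 -.156 .12 97
python3 - <<'E'
from h import *
from plant import snapshot
s=snapshot("scene")
a=cv2.resize(s["image"][220:340,290:450,::-1],None,fx=4,fy=4,interpolation=cv2.INTER_CUBIC)
cv2.imwrite("pics/h4.png",a)
E
```

```text
clock: 6.07
tool_pos: [0.4385, -0.1565, 0.0312]
orientation: [-90.0, 0.0, 97.0]
force: [2.3, 0.6, 1.1]
opening: 0.0201
t 6.07 d cm [ 0.05 -8.88  0.03] rot [ 0.03  0.02 -0.  ] pos [ 438.46 -156.5    31.17] rpy [-90.03   0.    97.02] F [2.25 0.62 1.11] open 20.1 j [  4.69  14.26 -39.24   0.01 -36.47   2.33]
```

View pics/h4.png

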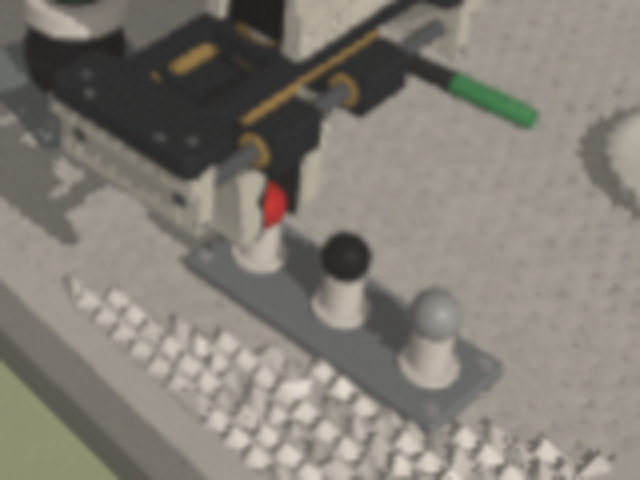

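```bash
python3 -m pendant '[[[0,-0.2,0,0,0,0,0],[0,-0.4,0,0,0,0,0],[0,-0.6,0,0,0,0,0],[0,-0.8,0,0,0,0,0],[0,-1,0,0,0,0,0],[0,-1.2,0,0,0,0,0],[0,-1.4,0,0,0,0,0],[0,-1.5,0,0,0,0,0],[0,-1.5,0,0,0,0,0],[0,-1.2,0,0,0,0,0],[0,-0.7,0,0,0,0,0],[0,-0.3,0,0,0,0,0]]]'
python3 go.py .432 .292 .08 109
python3 - <<'E'
from h import *
from plant import snapshot
s=snapshot("scene")
a=cv2.resize(s["image"][180:340,290:450,::-1],None,fx=3.5,fy=3.5,interpolation=cv2.INTER_CUBIC)
cv2.imwrite("pics/h5.png",a); b=blob(s,(290,180,150,140),red);print(b, proj(s,[.4385,-.1565,.139]))
E
```

```text
clock: 7.12
tool_pos: [0.4386, -0.1565, 0.1407]
orientation: [-90.1, 0.0, 97.0]
force: [0.3, 0.4, -0.3]
opening: 0.02
t 7.12 d cm [44.6   6.07 -4.81] rot [  0.14 -11.98  -0.03] pos [ 438.62 -156.54  140.69] rpy [-90.14   0.01  97.02] F [ 0.34  0.42 -0.31] open 20.0 j [  4.69   5.09 -31.95   0.01 -52.81   2.33]
(array([362.77777778, 220.13333333]), array([361, 215,   6,  11,  45])) [[359.13771438 225.3512942 ]]
```

View pics/h5.png

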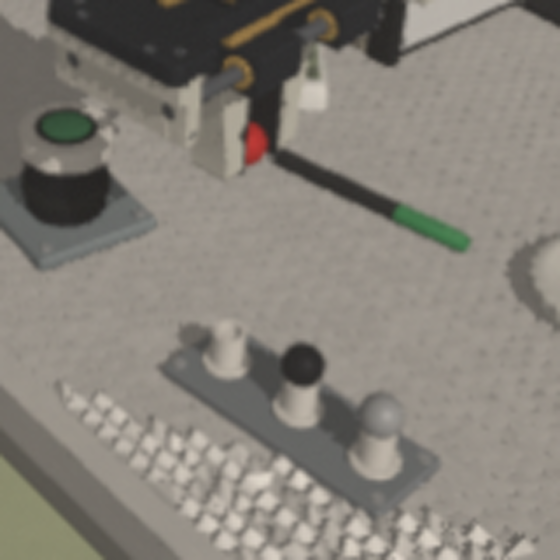

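```bash
python3 -m pendant '[[[0.7,0,0,0,0,0,0],[1.6,0,-0.1,0,0,0,0],[2.6,0,-0.3,0,0,0,0],[3.5,0,-0.4,0,0,0,0],[3.8,0,-0.4,0,0,0,0],[3.9,0,-0.5,0,0,0,0],[3.9,0,-0.5,0,0,0,0],[3.9,0,-0.5,0,0,0,0],[3.9,0,-0.5,0,0,0,0],[3.9,0,-0.5,0,0,0,0],[3.9,0,-0.5,0,0,0,0],[3.5,0,-0.4,0,0,0,0]]]'
python3 go.py .432 .292 .08 109
```

```text
clock: 8.17
tool_pos: [0.4349, 0.2395, 0.1382]
orientation: [-89.9, 0.0, 97.1]
force: [0.3, -1.0, -0.3]
opening: 0.0201
t 8.17 d cm [ 5.25  5.82 -0.37] rot [ -0.06 -11.95  -0.04] pos [434.88 239.46 138.21] rpy [-89.94   0.05  97.05] F [ 0.32 -0.95 -0.33] open 20.1 j [ 51.56   8.34 -28.47  -0.01 -53.27 -44.5 ]
```

```bash
python3 -m pendant '[[[2.5,0,-0.2,0,0,0,0],[1.6,0,-0.1,0,0,0,0],[0.8,0,-0.1,0,0,0,0],[0.3,0,0,0,-2,0,0],[0,0,0,0,-4,0,0],[0,0,0,0,-4,0,0],[0,0,0,0,-2,0,0],[0,0,0,0,0,0,0]]]'
python3 go.py .432 .292 .06 109
cat > look.py <<'E'
import sys
from h import *
from plant import snapshot
s=snapshot("scene");t=snapshot("top")
a=s["image"][110:230,180:340,::-1];b=t["image"][150:270,160:320,::-1]
cv2.imwrite(f"pics/{sys.argv[1]}.png",cv2.resize(np.vstack([a,b]),None,fx=2.5,fy=2.5,interpolation=cv2.INTER_CUBIC))
print(blob(s,(180,110,160,120),red),blob(t,(160,150,160,120),red))
E
python3 look.py k1
```

```text
clock: 8.83
tool_pos: [0.4332, 0.2883, 0.1385]
orientation: [-89.9, 0.0, 109.1]
force: [-0.5, -0.1, -0.3]
opening: 0.0201
t 8.83 d cm [ 0.4   7.85 -0.02] rot [-0.07  0.06 -0.04] pos [433.22 288.27 138.48] rpy [-89.93   0.04 109.06] F [-0.51 -0.14 -0.31] open 20.1 j [ 55.26  10.55 -25.63  -0.02 -53.9  -36.19]
(array([227.8, 131.3]), array([226, 128,   5,   8,  30])) (array([214.6, 209.4]), array([214, 208,   2,   4,   5]))
```

View pics/k1.png

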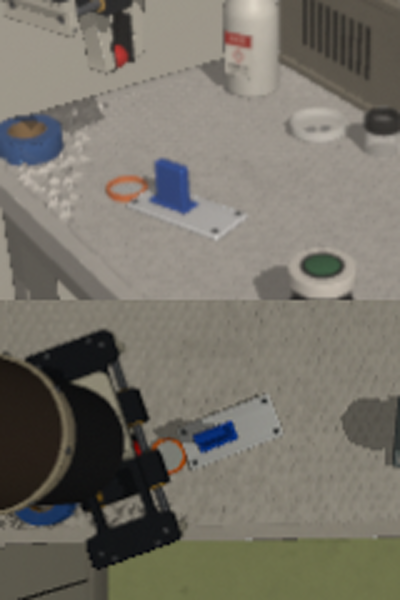

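```bash
python3 -m pendant '[[[0.2,0.5,0,0,0,0,0],[0.2,1,0,0,0,0,0],[0,1.4,0,0,0,0,0],[0,1.5,0,0,0,0,0],[0,1.5,0,0,0,0,0],[0,1.5,0,0,0,0,0],[0,1.3,0,0,0,0,0],[0,0.9,0,0,0,0,0],[0,0.6,0,0,0,0,0],[0,0.3,0,0,0,0,0],[0,0,0,0,0,0,0],[0,0,0,0,0,0,0]]]'
python3 go.py .432 .292 .009 109
python3 look.py k2
```

```text
clock: 9.93
tool_pos: [0.4325, 0.2933, 0.0343]
orientation: [-90.0, -0.0, 109.0]
force: [0.6, -0.3, -0.7]
opening: 0.0202
t 9.93 d cm [-0.1   2.53  0.09] rot [0.02 0.02 0.01] pos [432.52 293.28  34.31] rpy [-90.02  -0.01 109.02] F [ 0.63 -0.28 -0.69] open 20.2 j [ 55.68  18.45 -31.94   0.01 -39.59 -36.67]
(array([230.07407407, 170.96296296]), array([228, 168,   5,   8,  27])) (array([224.25, 210.5 ]), array([224, 209,   2,   4,   4]))
```

View pics/k2.png

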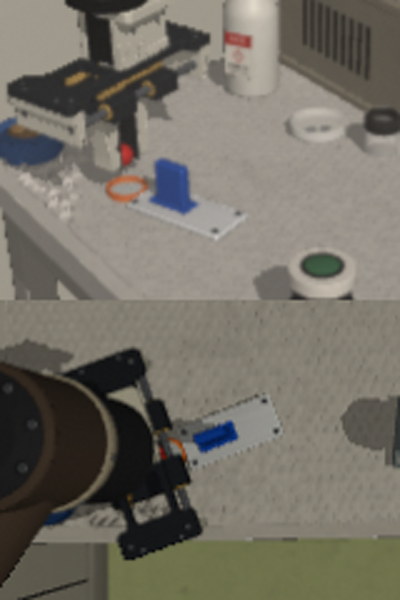

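```bash
python3 - <<'E'
from h import *
from plant import snapshot
s=snapshot("scene")
for P in([.4325,.2933,.0411],[.4325,.2933,.0065],[.432,.292,.0065],[.4325,.2933,.0025]): print(P,proj(s,P)[0])
e=s["eye"];print(474.9*.022/np.linalg.norm(e-[.4325,.2933,.04]))
x,y,w,h=205,165,45,35
im=s["image"][y:y+h,x:x+w].astype(int);m=orange(im[...,0],im[...,1],im[...,2])
m2=np.zeros((h,w),np.uint8); m2[m]=1
pts=cv2.findNonZero(m2)[:,0]+[x,y]; print(pts.min(0),pts.max(0)); print(cv2.fitEllipse(cv2.convexHull(pts.astype(np.float32))))
print(blob(s,(215,150,30,35),red))
E
```

```text
[0.4325, 0.2933, 0.0411] [228.60038612 171.93327028]
[0.4325, 0.2933, 0.0065] [229.73680413 184.30261872]
[0.432, 0.292, 0.0065] [229.8196481  184.58253394]
[0.4325, 0.2933, 0.0025] [229.86552868 185.70696789]
8.951262939787929
[222 167] [238 190]
((229.16407775878906, 179.06385803222656), (17.961719512939453, 23.981733322143555), 169.1365966796875)
(array([230.03703704, 170.66666667]), array([228, 167,   5,   8,  27]))
```

```bash
python3 -m pendant '[[[-0.1,0.3,0.1,0,0,0,0],[0,0.5,0,0,0,0,0],[0,0.6,0,0,0,0,0],[0,0.5,0,0,0,0,0],[0,0.4,0,0,0,0,0],[0,0.15,0,0,0,0,0],[0,0,0,0,0,0,0],[0,0,0,0,0,0,0]]]'
python3 go.py .432 .292 .0085 109
python3 look.py k3
```

```text
clock: 10.75
tool_pos: [0.4317, 0.2918, 0.0094]
orientation: [-90.0, 0.0, 109.0]
force: [-0.3, -0.2, 0.1]
opening: 0.0202
t 10.75 d cm [ 0.01  0.09 -0.03] rot [-0.02  0.02 -0.02] pos [431.71 291.76   9.39] rpy [-89.98   0.02 109.02] F [-0.29 -0.16  0.05] open 20.2 j [ 55.65  20.58 -33.32   0.   -36.12 -36.64]
(array([230.84615385, 180.07692308]), array([229, 177,   5,   8,  26])) (array([231., 207.]), array([231, 207,   1,   1,   1]))
```

View pics/k3.png

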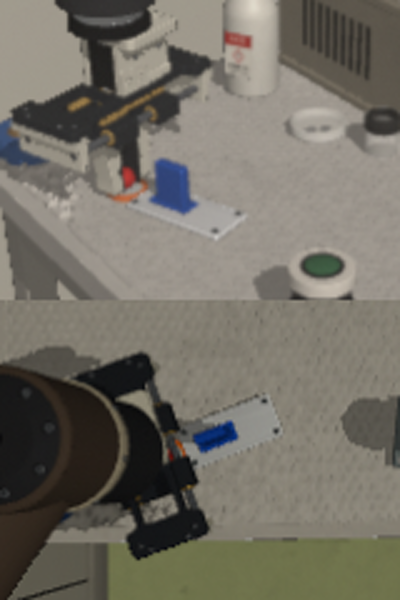

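```bash
python3 -m pendant '[[[0,0.1,0,0,0,0,0],[0,0,0,0,0,0,0],[0,0,0,0,0,0,0.26],[0,0,0,0,0,0,0.28],[0,0,0,0,0,0,0.3],[0,0,0,0,0,0,0.33],[0,0,0,0,0,0,0.37],[0,0,0,0,0,0,0.42],[0,0,0,0,0,0,0.5],[0,0,0,0,0,0,0.6],[0,0,0,0,0,0,0.7],[0,0,0,0,0,0,0.7]]]'
python3 go.py .432 .292 .0085 109
python3 look.py k4
```

```text
clock: 11.85
tool_pos: [0.4317, 0.2918, 0.0086]
orientation: [-90.0, 0.0, 109.0]
force: [-0.7, -0.2, 0.5]
opening: 0.0573
t 11.85 d cm [ 0.01  0.01 -0.03] rot [ 0.    0.02 -0.  ] pos [431.74 291.8    8.56] rpy [-90.     0.   109.02] F [-0.67 -0.25  0.49] open 57.3 j [ 55.65  20.65 -33.37   0.   -35.98 -36.64]
(array([229.25      , 181.79545455]), array([226, 179,   8,   7,  44])) (array([228. , 212.5]), array([228, 212,   1,   2,   2]))
```

View pics/k4.png

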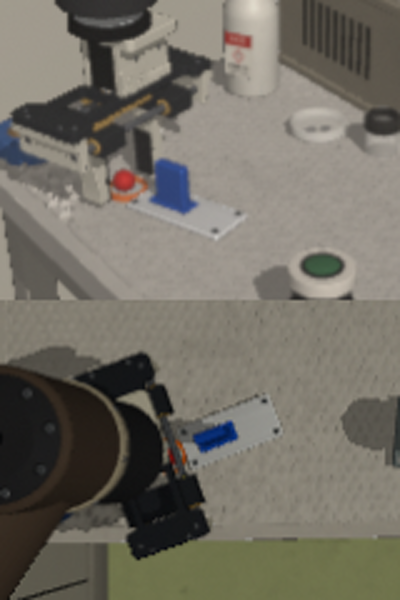

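Ball sits in the pocket, seen in the scene view at (229,182). I'll open a little more and lift straight up.

```bash
python3 -m pendant '[[[0,0,0,0,0,0,0.8],[0,-0.3,0,0,0,0,0.9],[0,-0.6,0,0,0,0,0.9],[0,-1,0,0,0,0,0.9],[0,-1.4,0,0,0,0,0.9],[0,-1.6,0,0,0,0,0.9],[0,-1.6,0,0,0,0,0.9],[0,-1.5,0,0,0,0,0.9],[0,-1,0,0,0,0,0.9],[0,-0.6,0,0,0,0,0.9],[0,-0.2,0,0,0,0,0.9],[0,0,0,0,0,0,0.9]]]'
python3 go.py .4513 .2372 .08 109
python3 look.py k5
python3 - <<'E'
from tray import *
from plant import snapshot
S=snapshot("scene");T=snapshot("top")
for p0 in([.4515,.235,1.91],[.449,.237,1.85]):
    p,c=fit(S,T,(210,160,60,45),(231,185,30,40),p0)
    print(p,np.degrees(p[2]),c,"pocket",p[:2]+.058*np.array([np.cos(p[2]),np.sin(p[2])]))
a=blob(S,(235,165,30,35),blue);b=blob(T,(233,190,30,28),blue);print(a,b,tri(S,a[0],T,b[0]))
# plate axis in top
x,y,w,h=225,180,60,45
cv2.imwrite("pics/pl.png",cv2.resize(T["image"][y:y+h,x:x+w,::-1],None,fx=10,fy=10,interpolation=cv2.INTER_CUBIC))
E
```

```text
clock: 12.95
tool_pos: [0.4317, 0.2919, 0.1069]
orientation: [-90.0, -0.0, 109.0]
force: [0.3, 0.3, -1.2]
opening: 0.079
t 12.95 d cm [-5.81  2.69 -0.07] rot [0.03 0.01 0.03] pos [431.74 291.85 106.95] rpy [-90.03  -0.03 109.01] F [ 0.31  0.29 -1.24] open 79.0 j [ 55.65  12.63 -27.83  -0.01 -49.5  -36.64]
(array([229.25      , 181.79545455]), array([226, 179,   8,   7,  44])) (array([226.5, 213. ]), array([224, 210,   6,   7,  38]))
[0.45151935 0.23753841 1.87798209] 107.60044767700066 [np.float64(34.4153171856978), np.float64(84.13033448673586), np.float64(33.24638216070742), np.float64(5.314878892733564)] pocket [0.43398146 0.29282333]
[0.45167211 0.23774158 1.88347034] 107.91490116592854 [np.float64(35.59693963860054), np.float64(83.38783544790465), np.float64(33.70975778546713), np.float64(4.831741637831604)] pocket [0.43383108 0.29292941]
(array([248.6059322 , 184.22033898]), array([241, 174,  17,  21, 236])) (array([245.76923077, 204.32307692]), array([237, 198,  18,  13, 130])) (array([0.45171381, 0.23440541, 0.02817144]), np.float64(0.00017218654256566214))
```

View pics/k5.png

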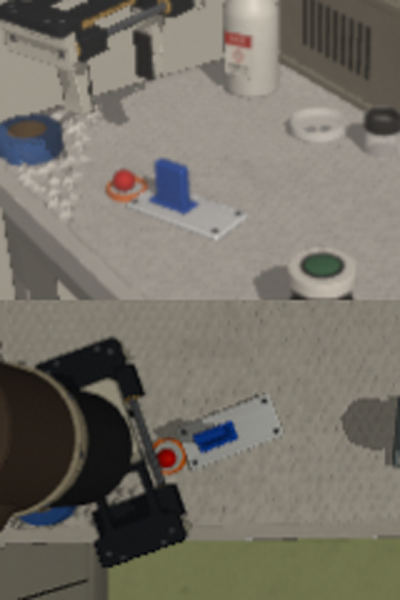

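View pics/pl.png

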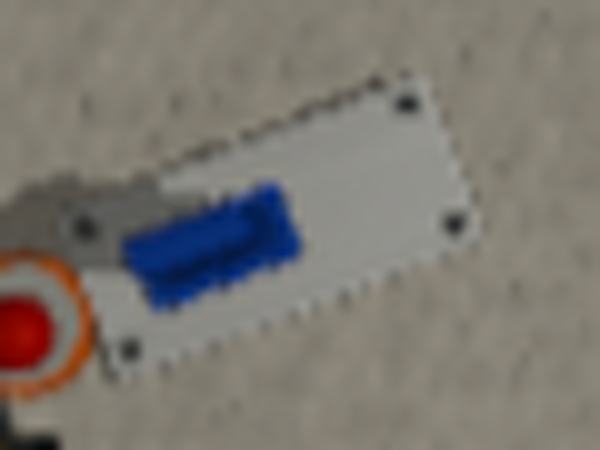

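```bash
python3 - <<'E'
from h import *
from plant import snapshot
T=snapshot("top"); S=snapshot("scene")
f=lambda x,y:atz(T,(225+x/10-.5,180+y/10-.5),.006)
for a,b in(((475,237),(115,378)),((380,85),(165,175)),((408,103),(85,228)),((455,223),(130,350))):
    d=f(*b)-f(*a);print(np.degrees(np.arctan2(d[1],d[0])),np.linalg.norm(d), f(*a),f(*b))
y,x,h,w=160,205,50,80
cv2.imwrite("pics/pls.png",cv2.resize(S["image"][y:y+h,x:x+w,::-1],None,fx=10,fy=10,interpolation=cv2.INTER_CUBIC))
E
```

```text
110.30787686021193 0.10588654656079806 [0.4544624  0.16671646 0.006     ] [0.41771293 0.26602123 0.006     ]
111.69411862899325 0.0640263930708739 [0.49693695 0.19245698 0.006     ] [0.4732695  0.25194841 0.006     ]
110.11156618206962 0.09510422609332221 [0.4918002  0.18478093 0.006     ] [0.45909868 0.27408616 0.006     ]
110.26829922801342 0.09559839719473735 [0.45842675 0.17217499 0.006     ] [0.42530987 0.26185401 0.006     ]
```

View pics/pls.png

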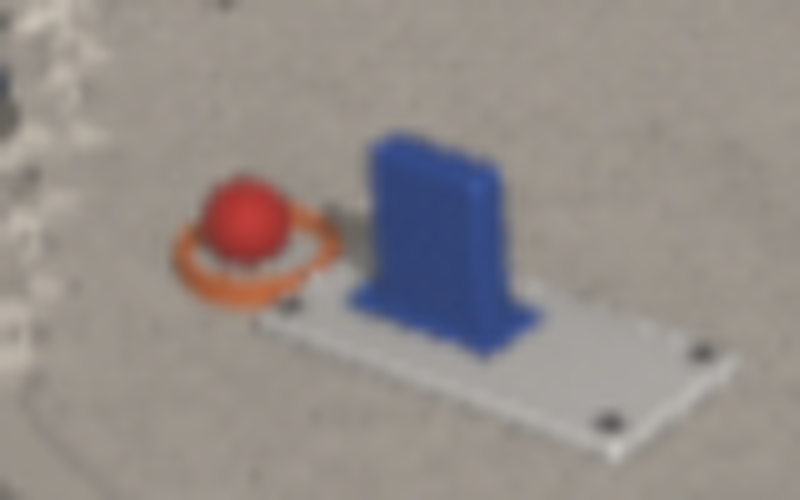

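```bash
python3 -m pendant '[[[-0.5,0,0,0,-0.5,0,0.9],[-1,0,0,0,-0.5,0,0.9],[-1.4,0,0,0,0,0,0.9],[-1.4,0,0,0,0,0,0.9],[-0.9,0,0,0,0,0,0.9],[-0.4,0,0,0,0,0,0.9],[0,0.5,0,0,0,0,0.9],[0,1,0,0,0,0,0.9],[0,1.2,0,0,0,0,0.9],[0,0.8,0,0,0,0,0.9],[0,0.4,0,0,0,0,0.9],[0,0,0,0,0,0,0.9]]]'
python3 go.py .4518 .2376 .013 110
python3 look.py k6
```

```text
clock: 14.25
tool_pos: [0.45, 0.2388, 0.0661]
orientation: [-89.9, 0.1, 110.0]
force: [0.3, -0.5, 0.4]
opening: 0.0786
t 14.25 d cm [-0.17  5.31 -0.14] rot [-0.13  0.03 -0.06] pos [450.04 238.79  66.13] rpy [-89.87   0.06 110.03] F [ 0.3  -0.47  0.43] open 78.6 j [ 50.06  14.81 -31.68  -0.01 -43.65 -30.02]
(array([229.41025641, 181.66666667]), array([226, 179,   8,   6,  39])) None
```

View pics/k6.png

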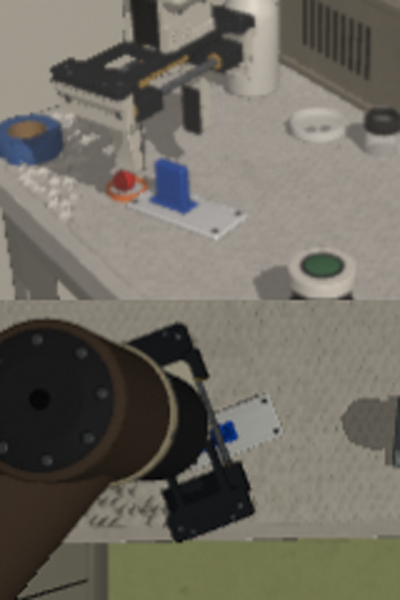

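```bash
python3 -m pendant '[[[-0.1,0.4,-0.1,0,0,0,0.9],[-0.1,0.8,0,0,0,0,0.9],[0,1,0,0,0,0,0.9],[0,1,0,0,0,0,0.9],[0,0.9,0,0,0,0,0.9],[0,0.6,0,0,0,0,0.8],[0,0.4,0,0,0,0,0.7],[0,0.2,0,0,0,0,0.6],[0,0,0,0,0,0,0.5],[0,0,0,0,0,0,0.4],[0,0,0,0,0,0,0.35],[0,0,0,0,0,0,0.35]]]'
python3 go.py .4518 .2376 .013 110
python3 look.py k7
```

```text
clock: 15.35
tool_pos: [0.4526, 0.2378, 0.015]
orientation: [-90.0, -0.0, 110.0]
force: [-0.2, -0.1, 0.2]
opening: 0.0375
t 15.35 d cm [0.01 0.2  0.08] rot [0.05 0.01 0.02] pos [452.57 237.83  14.99] rpy [-90.05  -0.02 110.01] F [-0.23 -0.14  0.23] open 37.5 j [ 49.76  19.31 -34.37   0.   -36.27 -29.75]
(array([227.4, 183.6]), array([226, 183,   4,   2,   5])) None
```

View pics/k7.png

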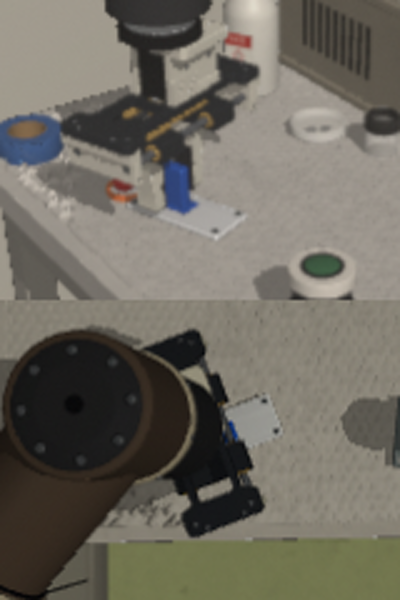

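```bash
python3 -m pendant '[[[0,0.1,0.05,0,0,0,0.32],[0,0,0,0,0,0,0.29],[0,0,0,0,0,0,0.26],[0,0,0,0,0,0,0.23],[0,0,0,0,0,0,0.2],[0,0,0,0,0,0,0.18],[0,0,0,0,0,0,0.16],[0,0,0,0,0,0,0.14],[0,0,0,0,0,0,0.12],[0,0,0,0,0,0,0.1],[0,0,0,0,0,0,0.05],[0,0,0,0,0,0,0]]]'
python3 -m pendant '[[[0,0,0,0,0,0,0],[0,0,0,0,0,0,0],[0,0,0,0,0,0,0],[0,0,0,0,0,0,0]]]'
python3 go.py .4518 .2376 .013 110
python3 look.py k8
```

```text
clock: 16.45
tool_pos: [0.452, 0.2375, 0.0136]
orientation: [-90.0, -0.0, 110.0]
force: [0.5, 0.7, -0.1]
opening: 0.0119
clock: 16.78
tool_pos: [0.452, 0.2375, 0.0136]
orientation: [-90.0, -0.0, 110.0]
force: [0.7, 0.6, 0.5]
opening: 0.0118
t 16.78 d cm [0.01 0.06 0.01] rot [0.01 0.01 0.01] pos [451.96 237.51  13.63] rpy [-90.01  -0.01 110.01] F [0.7  0.63 0.46] open 11.8 j [ 49.79  19.41 -34.49   0.   -36.09 -29.77]
(array([227.5, 184.5]), array([226, 184,   4,   2,   6])) None
```

View pics/k8.png

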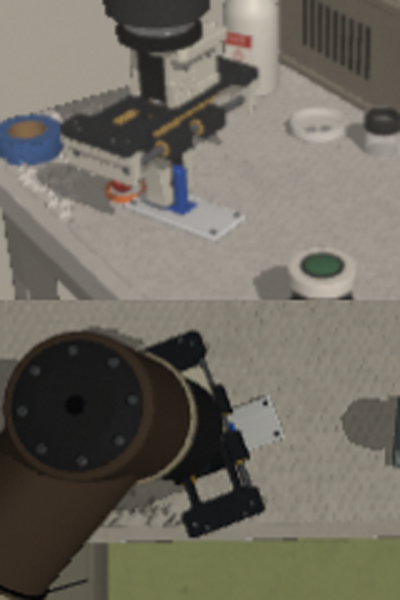

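```bash
python3 -m pendant '[[[0,-0.1,0,0,0,0,0],[0,-0.2,0,0,0,0,0],[0,-0.3,0,0,0,0,0],[0,-0.4,0,0,0,0,0],[0,-0.5,0,0,0,0,0],[0,-0.5,0,0,0,0,0],[0,-0.5,0,0,0,0,0],[0,-0.4,0,0,0,0,0],[0,-0.3,0,0,0,0,0],[0,-0.2,0,0,0,0,0],[0,-0.1,0,0,0,0,0],[0,0,0,0,0,0,0]]]'
python3 go.py .4518 .2376 .16 110
python3 look.py k9
```

```text
clock: 17.88
tool_pos: [0.4519, 0.2374, 0.0487]
orientation: [-90.0, -0.0, 110.0]
force: [0.1, 0.4, -2.6]
opening: 0.0121
t 17.88 d cm [  0.02 -11.13   0.  ] rot [0.01 0.01 0.01] pos [451.9  237.44  48.75] rpy [-90.01  -0.01 110.01] F [ 0.14  0.35 -2.62] open 12.1 j [ 49.79  16.26 -32.68  -0.   -41.05 -29.77]
(array([226.57894737, 170.68421053]), array([224, 169,   7,   4,  19])) None
```

View pics/k9.png

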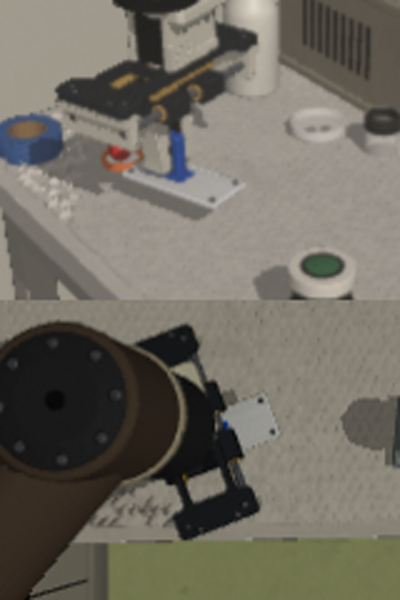

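```bash
python3 -m pendant '[[[0,-0.3,0,0,0,0,0],[0,-0.6,0,0,0,0,0],[0,-0.9,0,0,0,0,0],[0,-1.1,0,0,0,0,0],[0,-1.2,0,0,0,0,0],[0,-1.3,0,0,0,0,0],[0,-1.3,0,0,0,0,0],[0,-1.2,0,0,0,0,0],[0,-1,0,0,0,0,0],[0,-0.6,0,0,0,0,0],[0,-0.3,0,0,0,0,0],[0,0,0,0,0,0,0]]]'
python3 go.py .4713 -.0535 .136 110
python3 look.py k10
```

```text
clock: 18.98
tool_pos: [0.452, 0.2376, 0.1472]
orientation: [-90.1, -0.0, 110.0]
force: [-0.8, -0.8, -3.5]
opening: 0.0119
t 18.98 d cm [-28.01   1.1    8.16] rot [0.06 0.02 0.03] pos [452.04 237.62 147.25] rpy [-90.06  -0.03 110.02] F [-0.75 -0.76 -3.45] open 11.9 j [ 49.79   9.02 -26.24  -0.   -54.67 -29.77]
(array([223.74, 131.76]), array([220, 128,   9,   8,  50])) None
```

View pics/k10.png

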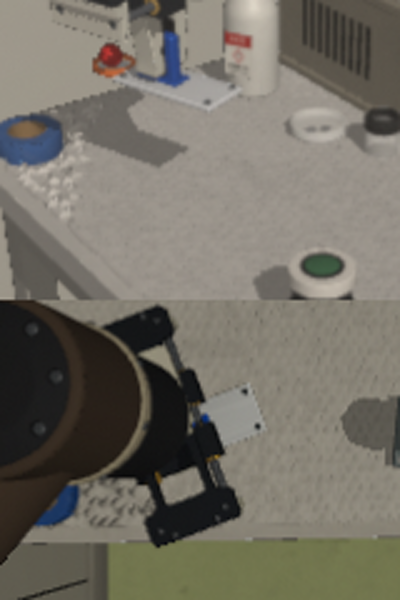

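```bash
python3 -m pendant '[[[-0.2,0,0.06,0,0,0,0],[-0.4,0,0.12,0,0,0,0],[-0.6,0,0.17,0,0,0,0],[-0.8,0,0.23,0,0,0,0],[-1,0,0.29,0,0,0,0],[-1,0,0.29,0,0,0,0],[-1,0,0.29,0,0,0,0],[-1,0,0.29,0,0,0,0],[-1,0,0.29,0,0,0,0],[-1,0,0.29,0,0,0,0],[-1,0,0.29,0,0,0,0],[-1,0,0.29,0,0,0,0]]]'
python3 -m pendant '[[[-1,0,0.29,0,0,0,0],[-1,0,0.29,0,0,0,0],[-1,0,0.29,0,0,0,0],[-1,0,0.29,0,0,0,0],[-1,0,0.29,0,0,0,0],[-1,0,0.29,0,0,0,0],[-1,0,0.29,0,0,0,0],[-1,0,0.29,0,0,0,0],[-1,0,0.29,0,0,0,0],[-1,0,0.29,0,0,0,0],[-1,0,0.29,0,0,0,0],[-1,0,0.29,0,0,0,0]]]'
python3 go.py .4713 -.0535 .136 110
```

```text
clock: 20.08
tool_pos: [0.4589, 0.1324, 0.1466]
orientation: [-90.0, -0.0, 110.0]
force: [0.2, -0.1, -1.3]
opening: 0.0116
clock: 21.08
tool_pos: [0.4673, 0.0078, 0.1466]
orientation: [-90.0, 0.0, 110.0]
force: [0.2, -0.1, -2.0]
opening: 0.0125
t 21.08 d cm [-5.9   1.06  1.72] rot [ 0.    0.02 -0.  ] pos [467.31   7.82 146.58] rpy [-90.     0.   110.02] F [ 0.15 -0.11 -1.97] open 12.5 j [ 25.19   4.95 -31.21   0.   -53.84  -5.17]
```

```bash
python3 -m pendant '[[[-1,0,0.29,0,0,0,0],[-1,0,0.29,0,0,0,0],[-1,0,0.29,0,0,0,0],[-0.9,0,0.26,0,0,0,0],[-0.7,0,0.2,0,0,0,0],[-0.5,0,0.15,0,0,0,0],[-0.3,0,0.09,0,0,0,0],[-0.2,0,0.06,0,0,0,0],[-0.1,0,0,0,0,0,0],[0,0,0,0,0,0,0],[0,0,0,0,0,0,0],[0,0,0,0,0,0,0]]]'
python3 go.py .4713 -.0535 .136 110
cat > look2.py <<'E'
import sys
from h import *
from plant import snapshot
s=snapshot("scene");t=snapshot("top")
a=s["image"][140:260,250:410,::-1];b=t["image"][140:260,260:420,::-1]
cv2.imwrite(f"pics/{sys.argv[1]}.png",cv2.resize(np.vstack([a,b]),None,fx=2.5,fy=2.5,interpolation=cv2.INTER_CUBIC))
cv2.imwrite(f"pics/{sys.argv[1]}f.png",cv2.resize(s["image"][140:240,270:400,::-1],None,fx=6,fy=6,interpolation=cv2.INTER_CUBIC))
print(blob(s,(250,140,160,100),red),blob(s,(250,140,160,100),orange),blob(t,(260,140,160,120),red),blob(t,(260,140,160,120),orange))
E
python3 look2.py m1
```

```text
clock: 22.08
tool_pos: [0.4714, -0.05, 0.1466]
orientation: [-90.0, -0.0, 110.0]
force: [1.0, 0.2, -2.7]
opening: 0.0119
t 22.08 d cm [-0.32  1.06  0.13] rot [-0.    0.04  0.  ] pos [471.43 -50.02 146.55] rpy [-90.    -0.   110.04] F [ 1.01  0.21 -2.69] open 11.9 j [ 17.81   5.61 -30.45  -0.   -53.94   2.23]
(array([306.25454545, 180.98181818]), array([302, 177,  10,   8,  55])) (array([306.67241379, 183.99425287]), array([298, 177,  20,  15, 174])) None None
```

View pics/m1.png

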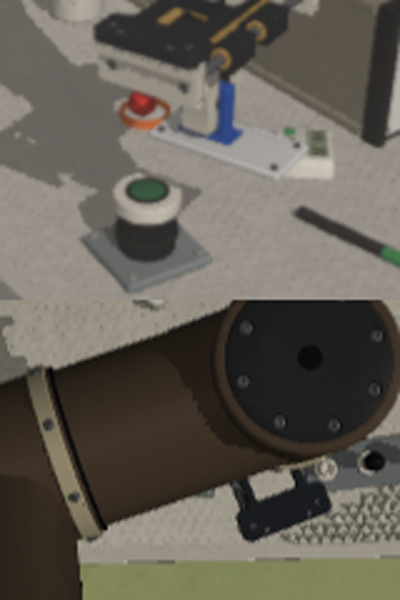

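View pics/m1f.png

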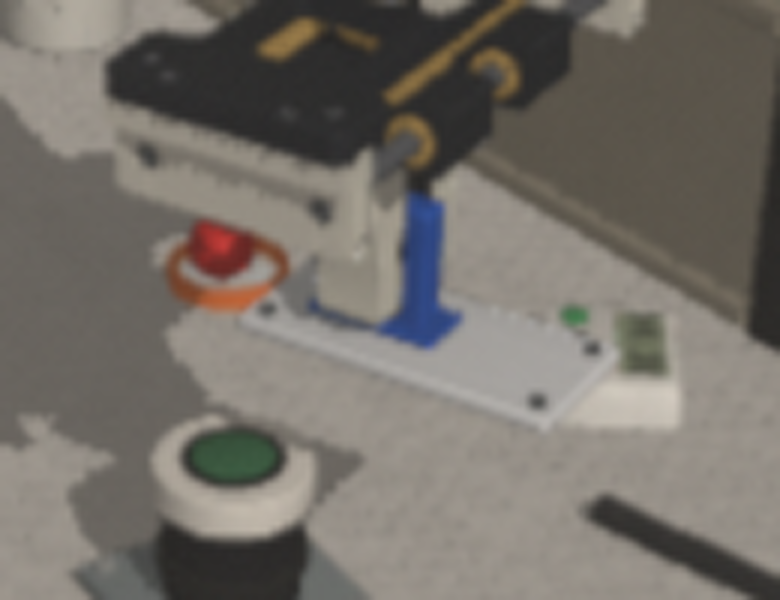

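```bash
cat > fin.py <<'E'
import sys
from tray import *
from plant import snapshot,ctrl
from scipy.optimize import minimize
np.set_printoptions(precision=4,suppress=True)
s=snapshot("scene"); o=ctrl.get_obs(); z0=o["tool_pos"][2]-.0136
x,y,w,h=int(sys.argv[1]),int(sys.argv[2]),34,26
im=s["image"][y:y+h,x:x+w].astype(int); r,g,b=im[...,0],im[...,1],im[...,2]
ob=((r>90)&(r>1.5*b)&(g>.38*r)&(g<.8*r))
yaw=np.radians(o["orientation"][2]); d=np.array([np.cos(yaw),np.sin(yaw)])
rd=(r>90)&(g<.38*r)
def cost(q):
    p=[q[0]-.058*d[0],q[1]-.058*d[1],yaw]
    m,n=render(s,p,z0,(x,y,w,h)); n=np.where(rd,0,n)
    return ((n-ob)**2).sum()
pk=o["tool_pos"][:2]+.058*d
q=minimize(cost,pk,method="Nelder-Mead",options=dict(initial_simplex=pk+np.array([[0,0],[.004,0],[0,.004]])))
print("tcp",o["tool_pos"],"z0",z0,"kin pocket",pk,"cam pocket",q.x,q.fun,cost(pk))
P=np.r_[pk,z0]; a=cv2.resize(s["image"][140:240,270:400,::-1],None,fx=6,fy=6,interpolation=cv2.INTER_CUBIC)
c=o["tool_pos"][:2]; n=np.array([-d[1],d[0]])
for cc,col in((c,(0,255,0)),(q.x-.058*d,(255,0,255))):
  for X,Y in((.039,.025),(.039,-.025),(-.07,.025),(-.07,-.025)):
    u=(proj(s,np.r_[cc+X*d+Y*n,z0+.006])[0]+.5-[270,140])*6; cv2.circle(a,tuple(int(v) for v in u),2,col,-1)
  t=np.linspace(0,6.28,40)
  for k in t:
    u=(proj(s,np.r_[cc+.058*d+.02*np.array([np.cos(k),np.sin(k)]),z0+.0065])[0]+.5-[270,140])*6; cv2.circle(a,tuple(int(v) for v in u),1,col,-1)
cv2.imwrite(f"pics/{sys.argv[3]}.png",a)
l=blob(s,(285,195,50,35),green); print("lens",l,atz(s,l[0],.065))
E
python3 fin.py 291 169 f1
```

```text
tcp [ 0.4714 -0.0501  0.1466] z0 0.13298817223168016 kin pocket [0.4516 0.0044] cam pocket [0.4521 0.0063] 74.8722029988466 83.7439907727797
lens (array([308.4556, 215.6889]), array([302, 212,  14,   8,  90])) [0.4532 0.0027 0.065 ]
```

View pics/f1.png

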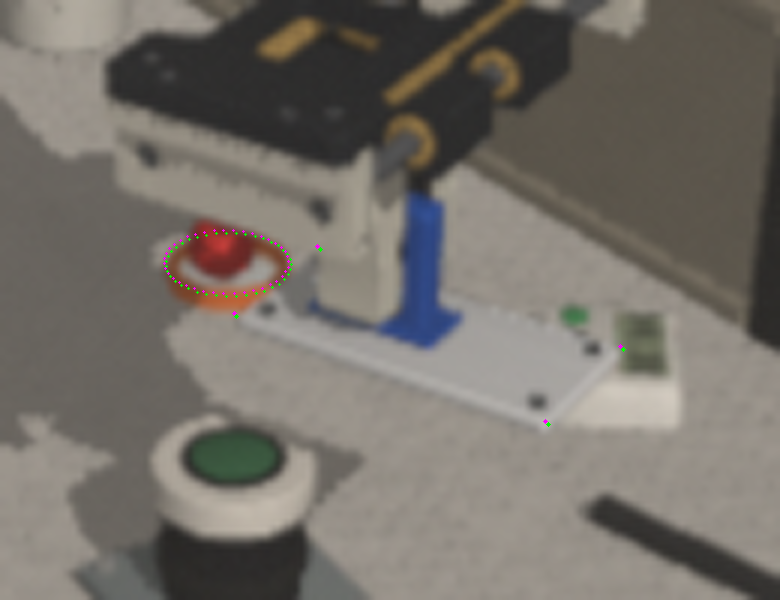

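```bash
python3 -m pendant '[[[-0.05,0.05,0,0,0,0,0],[-0.1,0.1,0.03,0,0,0,0],[-0.1,0.2,0,0,0,0,0],[-0.06,0.2,0,0,0,0,0],[0,0.2,0,0,0,0,0],[0,0.15,0,0,0,0,0],[0,0.1,0,0,0,0,0],[0,0.05,0,0,0,0,0],[0,0,0,0,0,0,0],[0,0,0,0,0,0,0],[0,0,0,0,0,0,0],[0,0,0,0,0,0,0]]]'
python3 fin.py 291 172 f2; python3 look2.py m2;python3 go.py .4722 -.053 .136 110
python3 - <<'E'
import cv2
from plant import snapshot
s=snapshot("scene");cv2.imwrite("pics/full.png",s["image"][:,:,::-1])
E
```

```text
clock: 23.23
tool_pos: [0.4723, -0.0533, 0.1362]
orientation: [-90.0, 0.0, 110.0]
force: [0.9, 0.4, -2.5]
opening: 0.0122
tcp [ 0.4722 -0.0533  0.1362] z0 0.12256560701980984 kin pocket [0.4524 0.0012] cam pocket [0.4532 0.0035] 71.6150711264898 83.9042368319877
lens (array([308.5714, 215.6154]), array([302, 212,  14,   8,  91])) [0.4536 0.0028 0.065 ]
(array([307.49056604, 186.60377358]), array([303, 183,  10,   8,  53])) (array([307.72289157, 189.54216867]), array([299, 183,  21,  14, 166])) None None
t 23.38 d cm [ 0.03  0.01 -0.01] rot [ 0.01  0.02 -0.  ] pos [472.23 -53.29 136.13] rpy [-90.01   0.   110.02] F [ 0.37  0.04 -2.97] open 12.0 j [ 17.37   6.41 -31.13   0.   -52.45   2.65]
```

View pics/f2.png

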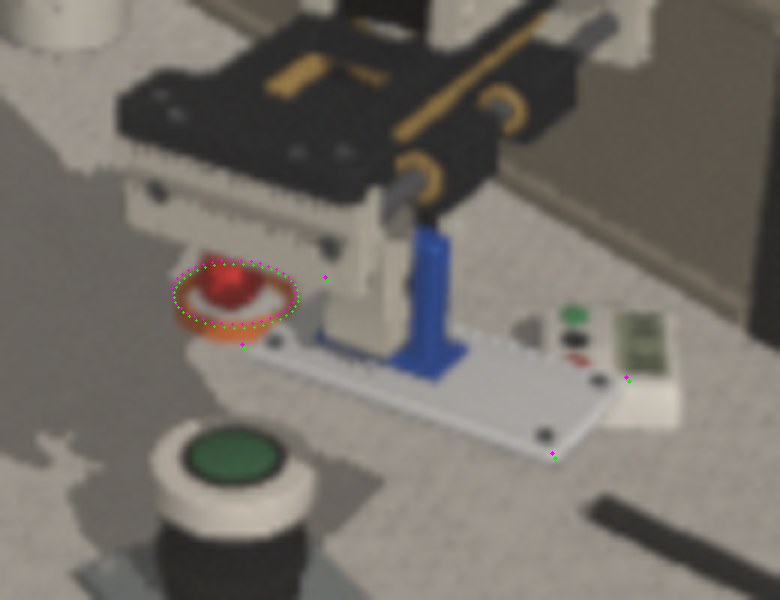

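View pics/full.png

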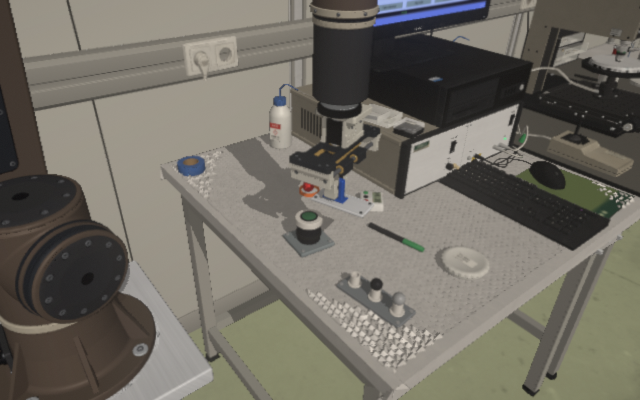

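```bash
python3 -c "
from plant import ctrl
print(ctrl.close_job())"
```

```text
the job is handed in; nothing more can be done
None
```

I finished the job and handed it in at about 23.4 s of the 64 s allowed. The arm is still holding the tray in the air by its blue fin, with the red ball loose in the pocket.

**What I did:** I gripped the red ball across the rack row and lifted it straight out. I lowered it to about 2 mm above the pocket floor, released it, and backed the gripper away. Then I gripped the fin, lifted the tray, carried it at about 0.12 m/s, and lowered it over the lens.

**Last checks:**
- **Ball:** it is inside the orange rim in the last picture.
- **Steel and black balls:** both are still in their seats in the last picture.
- **Grip and level:** the fingers hold the fin at 12.0 mm. The tool is within 0.02° of level, and the tray outline matches a level one in the picture.
- **Height:** the pocket floor is about 60 mm above the lens (0.125 m above the table). This comes from the arm's position, not a separate camera measurement.
- **Centring:** the scene camera puts the pocket within about 1 mm of the lens. The pocket position worked out from the arm differs from the camera's by about 2.4 mm, close to the roughly 2 mm calibration error. I aimed between the two. The top camera could not check this because the arm blocked its view.

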